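# Dispense one wash tablet into the dosing cup

### The job

Dispense a single wash tablet for the next load. Push the grey dosing cup along the board into the bay below the dispenser's chute until it is fully home against the column, then gently push an arm of the star wheel clockwise (seen from above) with a fingertip by one place, so that exactly one tablet drops into the cup. Only push: do not lift or tip the cup or pick anything up, leave the filled cup in its bay and the things standing around where they are.

Things in the scene. Friction and masses are not known exactly. Their poses are not given: they have to be found in the camera images.
- dispenser: Fixed wash-tablet dispenser on the wooden board (board top at z = 0.010): clear round drum with fixed clear lid (outer radius 81 mm, 134 to 176 mm above the board) on a steel column 66 mm wide. Origin on the board below the drum axis; z up; -x is the side with the chute and cup bay, +y to the left of one looking along +x.
- outlet (a point): Centre of the chute's lower mouth, 72 mm in front (-x) of the drum axis and 71 mm above the board. The mouth is 36 mm long (x) by 50 mm wide; the white chute widens from it up to the drum; its front face is 84 to 92 mm in front of the axis.
- bay (a point): Point on the board, 91 mm in front (-x) of the drum axis: where the cup's origin is when the cup is home, touching the rubber pad on the column's front, 49 mm from the axis. Two steel guide legs 16 mm high lie either side, 100 mm apart inside, flared outward at the tips, reaching 117 mm in front of the axis.
- drum_floor (a point): Centre of the drum's floor, on the axis, 140 mm above the board. Five pockets 72 degrees apart, inner radius 78 mm. The floor is open above the chute, a sector of about 35 to 40 degrees each side of the dispenser's -x. The pocket over it is empty at the start; each of the other four holds a tablet.
- wheel (a joint): Star wheel angle, rad, about the vertical drum axis; grows clockwise seen from above. Starts at 0 to 0.25; a stop keeps it from going below 0. Friction about 0.15 N m; stays where left. Vanes under the lid turn with it and carry the tablets: the next one drops through the opening at 0.85 to 1.1, the one after at about 2.1; at 1.257 (72 degrees) a pocket is again centred over the opening.
- wheel_hub (a point): On the wheel's axis at the middle height of its arms, 205 mm above the board. Hub radius 22 mm, top 221 mm above the board. Five straight round aluminium arms 72 degrees apart, diameter 14 mm, with ball ends of diameter 19 mm, reach 78 mm from the axis; 22 mm of free height between them and the lid.
- wheel_arm (a point): Point on the middle line of one of the five arms (all alike), 60 mm from the axis, turning with the wheel.
- cup: Loose grey round dosing cup, open at the top: outer radius 41 mm at the foot, 42 mm at the rim, 44 mm high, wall 3.5 mm, about 120 g. Origin at the centre of its underside, z up. Starts upright on the board, 8 to 14 cm in front of its home in the bay and up to 35 mm to either side of the bay's middle line.
- tablet_1_mid (a point): Centre of a round white wash tablet (diameter 32 mm, 14 mm thick, 25 g) in the drum; the next one to come over the opening when the wheel is turned clockwise.
- tablet_2_mid (a point): Centre of a round white wash tablet (diameter 32 mm, 14 mm thick, 25 g) in the drum; it is to stay in the drum; comes next after the first.
- tablet_3_mid (a point): Centre of a round white wash tablet (diameter 32 mm, 14 mm thick, 25 g) in the drum; it is to stay in the drum; comes second after the first.
- tablet_4_mid (a point): Centre of a round white wash tablet (diameter 32 mm, 14 mm thick, 25 g) in the drum; it is to stay in the drum; comes third after the first.
- detergent: Bystander, to be left where it is: white jug with orange cap, 67x125x242 mm.
- soap_pump: Bystander, to be left where it is: pump bottle, 48x75x187 mm.
- nail_brush: Bystander, to be left where it is: brush, 30x85x23 mm.
- soap: Bystander, to be left where it is: bar, 51x80x24 mm.
- scoop: Bystander, to be left where it is: measuring scoop, 89x99x38 mm.
- reel_1: Bystander, to be left where it is: thread reel, 28x28x39 mm.
- peg_0: Bystander, to be left where it is: wooden clothes peg, 23x73x11 mm.
- peg_4: Bystander, to be left where it is: wooden clothes peg, 73x29x11 mm.

How it is judged:
By the outcome, as a careful person would: the job done as asked, in the order asked, and still so for the second after the job is handed in, with the robot touching nothing.
It also fails if it takes over 51 s, if anything falls off the work surface, if the arm or the gripper's body presses on something with over 40 N, if the wrist force passes 120 N, or if a joint passes its speed limit or range.

### The arm

A 6-joint arm with a two-finger parallel gripper is mounted at the origin on a cart in front of the work surface, level with it; the furniture and walls round the work are solid. World frame = base frame: x ahead of the robot, y to its left, z up, the work surface at z = 0. Lengths are in mm, angles in rad, forces in N, time in s.
With the tool pointing down it reaches from about 350 to 775 mm from the base axis. Payload 7.3 kg.
Tool frame: the origin (TCP) lies at the very end of the fingers, on their centre line; the grasp point (between the pads) lies 19 mm behind it; z points along the fingers, y is the line along which they close (so a half turn about z gives the same grasp; the last joint's range is limited). The gripper opens to 92 mm and grips with 3 to 60 N. Pads are 19 mm wide; open, the fingers measure 130 mm over their backs; the gripper's body (75 mm by 190 mm) begins 47 mm behind the grasp point.
Start: joints at [-1.427, 0.342, 1.524, -0, 1.275, -0.146], TCP at [150.047, -503.124, 192.241] pointing down, gripper open.
Joint ranges: [-2.53, 2.53], [-0.77, 2.02], [0.04, 2.7], [-1, 4.14], [0.28, 2.66], [-3.11, 3.11]. Speed limits (rad/s): [2.57, 2.57, 3.14, 3.14, 3.14, 3.14].

### API

Orientations are given as [roll, pitch, yaw] about the fixed x, y, z axes, in that order (R = Rz(yaw) Ry(pitch) Rx(roll)).
In Python, from plant import * gives the robot as it stands.
- The arm moves only by the tool arm_command, never from a script. Its arguments are lists of equal length, an entry for each row: "gripper": the finger opening in mm, from 0 to 91.8; "dp": the shift along the tool's x, y, z in units of 25 mm (1.0 is 25 mm), a list of three; "twist": the turn about the tool's z in units of 5 degrees (1.0 is 5 degrees). A call has exactly 5 rows; each row shifts and turns the commanded pose from where the row before left it, along the tool's axes as they then stand; what a row does not reach is not made up. A row lasts 1/8 s, in which the tool goes at most 62.5 mm and 10.7 degrees, less where a joint would pass 70% of its speed; a pose out of reach is approached as far as the arm can. A call is refused whole if a number of a shift passes 1 or a number of a turn 1, either way. A call with a gripper value outside its range is refused whole. The fingers move at their own pace and stop on an object; the grip force is fixed at half the most. Time passes only in rows, so rows that do not move let the fingers close, or fill a call up. It gives the time, the measured TCP pose, the force, the opening and the grip force at its end, in the units of the state.
- get_obs(): the state, without advancing time (a new reading comes with each control period).
- capture(name): name is "scene" or "top" or "wrist"; returns the picture (480x640x3 uint8, red, green, blue); there is no depth.
- get_calibration(name): a dict with "mtx" (3x3 intrinsics, pixels), "position" and "attitude" of the camera in the world; the wrist camera has in their place "mount" (4x4, takes a point from camera to tool coordinates, whose origin is the TCP and whose axes are the flange's). Camera axes: x right, y down, z forward; pixel columns grow to the right and rows downward; lengths in mm; the calibration is good to about 2 mm. The wrist camera is an equidistant fisheye: a pixel r from the principal point sees the ray r / f radians off the axis. A picture is of the moment at which its call begins: read the wrist's pose just before it. get_calibration takes no time and is no camera call.
- close_job(): hands the job in; it is judged then, once.
The state is a dict: "time": time; "joint_positions": joint angles; "dq": joint speeds; "tau": joint torques, N m; "tool_pos": TCP position; "tcp_rot": TCP orientation; "contact_force": force on the tool from outside, world axes, zero at the start; "moment": the same for the moment, N m; "grip_width": finger opening in mm; "finger_force": force on a finger pad.
Only numpy, scipy, OpenCV 4.12 (cv2) and the standard library are available. Lean on these libraries where they do the work, as an engineer would, in place of code of your own. Each camera call takes 0.05 s, during which the arm holds its last target. There are 200 camera calls.

## Working session

There is one attempt and no reset: what is moved stays moved. The work goes in short steps, Python scripts to look and compute and a tool call to move; the robot and the scene stay as the last step left them, time stands still between calls to the robot, and variables do not carry over. Pictures are saved under pics/ and viewed, at most 10 in all, crops included, and the job is handed in when it is done.

Besides the shell and the picture viewer there is one more tool, called after "Emit:" as name(argument=value, ...), one argument or row to a line, values as JSON. arm_command: Moves the arm, as the interface text tells. Its arguments: {"type":"object","properties":{"gripper":{"type":"array"},"dp":{"type":"array"},"twist":{"type":"array"}},"required":["gripper","dp","twist"]}

```bash
mkdir -p pics
python3 - <<'E'
from plant import *
import cv2
for n in("scene","top"):
    cv2.imwrite(f"pics/{n}0.png",capture(n)[:,:,::-1]); c=get_calibration(n); print(n,c)
o=get_obs(); print(o)
print(get_calibration("wrist"))
E
```

```text
scene {'mtx': array([[571.53221808,   0.        , 321.64809469],
       [  0.        , 571.53221808, 238.48227585],
       [  0.        ,   0.        ,   1.        ]]), 'position': array([311.79849792, 858.80977257, 798.72594668]), 'attitude': array([-2.20580836,  0.01356241, -2.82732129])}
top {'mtx': array([[558.02292496,   0.        , 312.69893859],
       [  0.        , 558.02292496, 246.2394358 ],
       [  0.        ,   0.        ,   1.        ]]), 'position': array([ 416.22460814,   38.93922535, 1240.37026401]), 'attitude': array([-2.98268218, -0.01685221, -1.58266995])}
{'time': 0.1, 'joint_positions': array([-1.42696799e+00,  3.42638010e-01,  1.52489195e+00,  9.46001624e-06,
        1.27540272e+00, -1.45997323e-01]), 'dq': array([ 5.84474671e-04, -2.35979046e-03,  2.01186731e-04,  3.66977342e-05,
       -7.62751335e-04,  7.59757758e-04]), 'tau': array([ 2.36077285e-03, -4.32000947e+01, -2.44695389e+01,  7.19437050e-02,
        5.26010105e-02, -6.09700442e-05]), 'tool_pos': array([ 150.00563843, -502.70059782,  191.63260741]), 'tcp_rot': array([-3.14026820e+00, -2.03896582e-04,  2.89822767e-01]), 'contact_force': array([-0.4162156 ,  0.83217709, -0.51157006]), 'moment': array([ 0.00144219, -0.00940791, -0.00562884]), 'finger_force': 0.0, 'grip_width': 91.14031866470586}
{'mtx': array([[371.64829954,   0.        , 319.42357075],
       [  0.        , 371.64829954, 241.92194092],
       [  0.        ,   0.        ,   1.        ]]), 'mount': array([[-1.64953390e-04, -9.66333249e-01, -2.57293656e-01,
         6.82504638e+01],
       [ 9.99999984e-01, -1.40184449e-04, -1.14610264e-04,
        -3.73503234e-02],
       [ 7.46831392e-05, -2.57293671e-01,  9.66333256e-01,
        -1.91252205e+02],
       [ 0.00000000e+00,  0.00000000e+00,  0.00000000e+00,
         1.00000000e+00]])}
```

View pics/scene0.png

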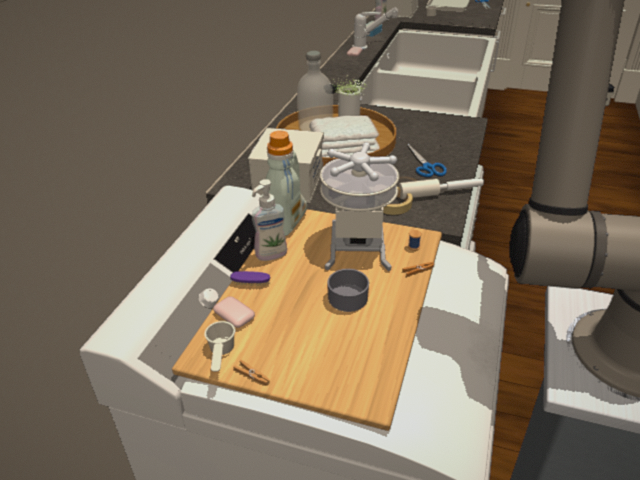

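View pics/top0.png

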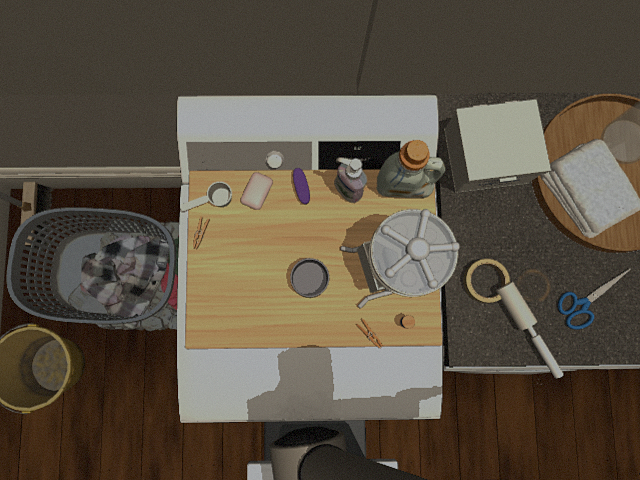

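The scene view shows the dispenser with its bay facing the scene camera and the cup at about (348,290). In the top view the hub is at about (418,250), the cup at (310,278), and the leg tips at (343,249) and (360,304). I'll enlarge the top view there.

```bash
cat > h.py <<'E'
import numpy as np
from scipy.spatial.transform import Rotation as R
from plant import *
import cv2
def topix(n,P):
    c=get_calibration(n);r=R.from_euler('xyz',c['attitude']).as_matrix()
    q=(np.atleast_2d(P)-c['position'])@r;q=q@c['mtx'].T;return q[:,:2]/q[:,2:]
def ray(n,u,z):
    c=get_calibration(n);r=R.from_euler('xyz',c['attitude']).as_matrix()
    d=r@np.linalg.solve(c['mtx'],[u[0],u[1],1]);p=c['position'];return p+d*(z-p[2])/d[2]
E
python3 - <<'E'
from h import *
im=cv2.imread("pics/top0.png")
cv2.imwrite("pics/topc.png",cv2.resize(im[195:345,270:470],None,fx=4,fy=4,interpolation=cv2.INTER_CUBIC))
print("hub",ray("top",(418,250),231),"cup",ray("top",(310,278),54),"corners",[ray("top",u,10).round() for u in((343,249),(360,304),(185,347),(442,347))])
E
```

```text
hub [ 569.03145697 -173.27313276  231.        ] cup [537.5521514  23.2625686  54.       ] corners [array([606., -52.,  10.]), array([484., -87.,  10.]), array([395., 295.,  10.]), array([ 388., -263.,   10.])]
```

View pics/topc.png

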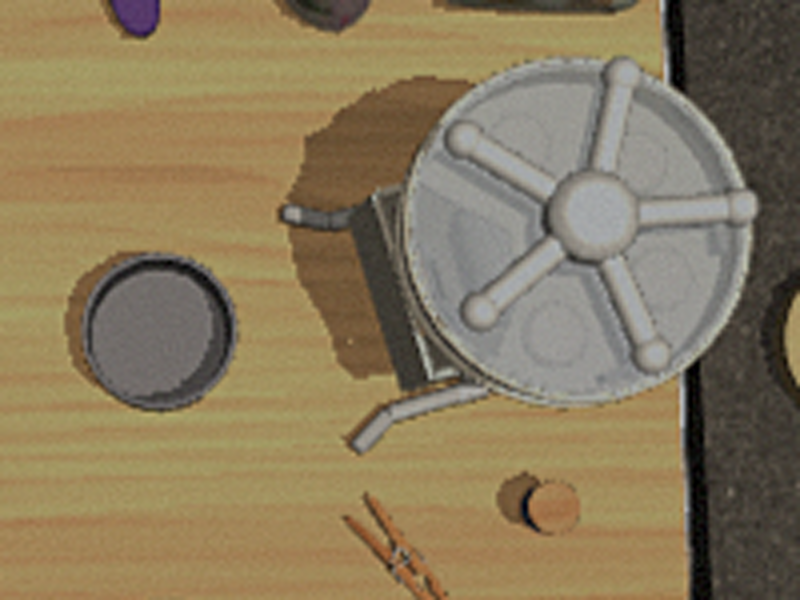

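The enlarged crop has the hub at (595,213), leg tips at (290,213) and (358,445), and the cup rim centre at (160,331). The ball ends are at (622,74), (465,138), (482,309), (652,355) and (742,205).

Run:
```python
from h import *
f=lambda u,z:ray("top",(270+u[0]/4,195+u[1]/4),z)
tips=[f((290,213),20),f((358,445),20)]
print("tips",tips, np.linalg.norm(tips[0]-tips[1]))
t=tips[0]-tips[1]
m=(tips[0]+tips[1])/2
print("hub",f((595,213),231),"lid",f((578,230),186))
balls=[f(b,215) for b in((622,74),(465,138),(482,309),(652,355),(742,205))]
c=np.mean(balls,0);print("ballmean",c,[np.linalg.norm(b-c).round(1) for b in balls])
print([np.degrees(np.arctan2(*(b-c)[1::-1])).round(1) for b in balls])
d=m-c;print("dir -x from tips mid",np.degrees(np.arctan2(d[1],d[0])),np.hypot(*d[:2]),"perp",np.degrees(np.arctan2(t[1],t[0]))+90)
# chute front edges top (z ~134) line
e=[f((352,210),26+10),f((400,388),26+10)]
print("lowchute",e,np.degrees(np.arctan2(*(e[0]-e[1])[1::-1]))+90)
print("cup",f((160,331),54))
for n in["detergent","pump"]:pass
print(ray("top",(415,152),252),ray("top",(352,167),197))
```

```text
tips [array([606.45546096, -49.93960231,  20.        ]), array([478.11039171, -84.44630109,  20.        ])] 132.90285572479354
hub [ 572.26986962 -174.791586    231.        ] lid [ 571.06128947 -175.80161132  186.        ]
ballmean [ 573.61084213 -177.03366844  215.        ] [np.float64(69.4), np.float64(69.3), np.float64(68.7), np.float64(70.0), np.float64(70.4)]
[np.float64(-13.9), np.float64(57.5), np.float64(129.2), np.float64(-159.3), np.float64(-86.5)]
dir -x from tips mid 105.91879770880209 114.22093223602805 perp 105.04861340075087
lowchute [array([605.30881991, -82.76230205,  36.        ]), array([ 507.7084212 , -106.33006713,   36.        ])] 103.5754535084985
cup [538.08753445  23.2566212   54.        ]
[ 749.24683441 -170.96241627  252.        ] [738.24619218 -58.745743   197.        ]
```

```bash
cat > plan.py <<'E'
import numpy as np
def sim(p,yaw,rows):
    p=np.array(p,float)
    for dx,dy,dz,t in rows:
        c,s=np.cos(yaw),np.sin(yaw)
        p+=25*np.array([c*dx+s*dy,s*dx-c*dy,-dz]); yaw-=np.radians(5*t)
    return p,yaw
def plan(p,yaw,goal,gyaw,n):
    """straight line, n rows, rounded"""
    p=np.array(p,float);goal=np.array(goal,float);rows=[]
    for i in range(n):
        d=(goal-p)/(n-i)/25;c,s=np.cos(yaw),np.sin(yaw)
        t=np.clip(np.degrees(yaw-gyaw)/5/(1),-1,1)
        r=[round(c*d[0]+s*d[1],2),round(s*d[0]-c*d[1],2),round(-d[2],2),round(t,2)]
        rows.append(r);p,yaw=sim(p,yaw,[r])
    for i in range(0,n,5):
        b=rows[i:i+5];print("dp",[r[:3] for r in b],"tw",[r[3] for r in b])
    print("max",np.abs(rows).max(),"end",p.round(1),np.degrees(yaw).round(1))
E
python3 - <<'E'
from plan import *
plan([150,-502.7,191.6],.2898,[520,90,191.6],np.radians(105.3),25)
plan([520,90,191.6],np.radians(105.3),[520,90,28],np.radians(105.3),10)
E
```

```text
dp [[np.float64(0.84), np.float64(-0.74), np.float64(-0.0)], [np.float64(0.9), np.float64(-0.66), np.float64(-0.0)], [np.float64(0.95), np.float64(-0.58), np.float64(-0.0)], [np.float64(1.0), np.float64(-0.5), np.float64(-0.0)], [np.float64(1.04), np.float64(-0.41), np.float64(-0.0)]] tw [np.float64(-1.0), np.float64(-1.0), np.float64(-1.0), np.float64(-1.0), np.float64(-1.0)]
dp [[np.float64(1.07), np.float64(-0.32), np.float64(-0.0)], [np.float64(1.1), np.float64(-0.22), np.float64(-0.0)], [np.float64(1.11), np.float64(-0.12), np.float64(-0.0)], [np.float64(1.12), np.float64(-0.03), np.float64(-0.0)], [np.float64(1.12), np.float64(0.07), np.float64(-0.0)]] tw [np.float64(-1.0), np.float64(-1.0), np.float64(-1.0), np.float64(-1.0), np.float64(-1.0)]
dp [[np.float64(1.11), np.float64(0.17), np.float64(-0.0)], [np.float64(1.09), np.float64(0.26), np.float64(-0.0)], [np.float64(1.06), np.float64(0.36), np.float64(-0.0)], [np.float64(1.02), np.float64(0.45), np.float64(-0.0)], [np.float64(0.98), np.float64(0.53), np.float64(-0.0)]] tw [np.float64(-1.0), np.float64(-1.0), np.float64(-1.0
[... 891 characters left out ...]
oat64(0.0), np.float64(0.0), np.float64(0.65)], [np.float64(0.0), np.float64(0.0), np.float64(0.66)], [np.float64(0.0), np.float64(0.0), np.float64(0.65)], [np.float64(0.0), np.float64(0.0), np.float64(0.66)]] tw [np.float64(0.0), np.float64(0.0), np.float64(0.0), np.float64(0.0), np.float64(0.0)]
dp [[np.float64(0.0), np.float64(0.0), np.float64(0.65)], [np.float64(0.0), np.float64(0.0), np.float64(0.66)], [np.float64(0.0), np.float64(0.0), np.float64(0.65)], [np.float64(0.0), np.float64(0.0), np.float64(0.66)], [np.float64(0.0), np.float64(0.0), np.float64(0.65)]] tw [np.float64(0.0), np.float64(0.0), np.float64(0.0), np.float64(0.0), np.float64(0.0)]
max 0.66 end [520.   90.   28.1] 105.3
```

Emit:
arm_command(
  gripper=[30,30,30,30,30],
  dp=[
    [0.85,-0.75,-0.2],
    [0.9,-0.65,-0.2],
    [0.95,-0.6,-0.2],
    [1,-0.5,-0.2],
    [1,-0.4,-0.2],
  ],
  twist=[-1,-1,-1,-1,-1],
)

```text
time: 0.72
tool_pos: [223.7, -383.9, 217.1]
tcp_rot: [-3.141, -0.0, 0.729]
contact_force: [-0.2, 1.0, 0.0]
grip_width: 46.2
finger_force: 0.0
```

Emit:
arm_command(
  gripper=[30,30,30,30,30],
  dp=[
    [1,-0.3,0],
    [1,-0.2,0],
    [1,-0.1,0],
    [1,0,0],
    [1,0.05,0],
  ],
  twist=[-1,-1,-1,-1,-1],
)

```text
time: 1.35
tool_pos: [291.2, -276.8, 217.0]
tcp_rot: [-3.141, -0.0, 1.165]
contact_force: [0.8, 0.3, 0.0]
grip_width: 29.8
finger_force: 0.0
```

Emit:
arm_command(
  gripper=[30,30,30,30,30],
  dp=[
    [1,0.15,0],
    [1,0.25,0],
    [1,0.35,0],
    [1,0.45,0],
    [1,0.55,0],
  ],
  twist=[-1,-1,-1,-1,-1],
)

```text
time: 1.98
tool_pos: [362.6, -164.1, 217.0]
tcp_rot: [-3.141, -0.0, 1.601]
contact_force: [0.2, 0.4, -0.1]
grip_width: 30.3
finger_force: 0.0
```

Emit:
arm_command(
  gripper=[30,30,30,30,30],
  dp=[
    [0.95,0.6,0],
    [0.85,0.7,0],
    [0.8,0.75,0],
    [0.75,0.8,0],
    [0.75,0.8,0],
  ],
  twist=[-1,-1,-0.75,0,0],
)

```text
time: 2.6
tool_pos: [434.8, -46.7, 216.9]
tcp_rot: [-3.141, -0.0, 1.839]
contact_force: [0.6, -0.1, 0.4]
grip_width: 29.9
finger_force: 0.0
```

Emit:
arm_command(
  gripper=[30,30,30,30,30],
  dp=[
    [0.9,0.95,0],
    [0.9,0.95,0],
    [0.9,0.95,0],
    [0.9,0.95,0],
    [0.8,0.95,0],
  ],
  twist=[0,0,0,0,0],
)

```text
time: 3.22
tool_pos: [520.2, 91.0, 216.8]
tcp_rot: [-3.141, -0.0, 1.839]
contact_force: [-0.2, -0.9, 0.0]
grip_width: 30.2
finger_force: 0.0
```

Emit:
arm_command(
  gripper=[30,30,30,30,30],
  dp=[
    [0,0,0.8],
    [0,0,0.8],
    [0,0,0.8],
    [0,0,0.8],
    [0,0,0.8],
  ],
  twist=[0,0,0,0,0],
)

```text
time: 3.85
tool_pos: [519.7, 89.9, 116.2]
tcp_rot: [-3.141, -0.0, 1.839]
contact_force: [-0.2, 0.4, -0.5]
grip_width: 30.4
finger_force: 0.0
```

Run:
```python
from h import *
o=get_obs();print(o['tool_pos'],o['tcp_rot'],o['grip_width'])
cv2.imwrite("pics/s1.png",capture("scene")[100:340,200:500,::-1].repeat(2,0).repeat(2,1))
```

```text
[519.73176097  89.88619302 116.19376237] [-3.14078714e+00 -8.46661014e-05  1.83877460e+00] 30.35212674168971
```

View pics/s1.png

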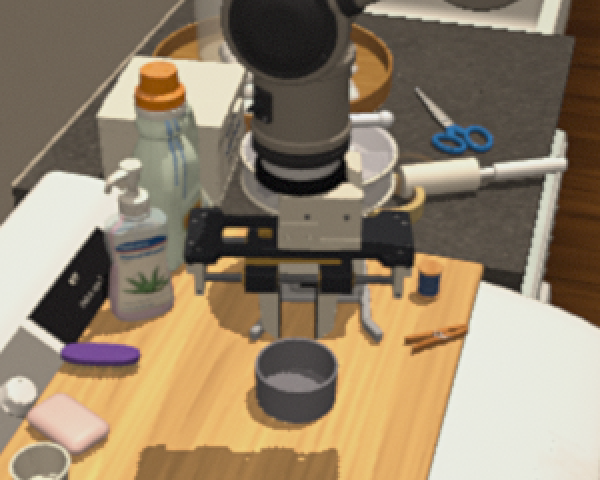

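The gripper hangs over the cup's near side, fingertips at crop (300,333), cup rim centre at (296,366). I'll check by projection before lowering.

Run:
```python
from h import *
print(topix("scene",[[519.7,89.9,116.2],[538,23,54],[520,90,28]]), ray("scene",(348,283),54))
```

```text
[[348.56993816 280.65182043]
 [348.44738594 281.70839229]
 [347.74472329 315.62566328]] [537.77777263  27.03214943  54.        ]
```

Run:
```python
from h import *
a=capture("scene")[220:320,300:400,::-1]
b=capture("top")[190:290,230:330,::-1]
print(topix("top",[[519.7,89.9,116.2],[538,23,54],[519.7,89.9,182]])-[230,190])
cv2.imwrite("pics/s2.png",cv2.resize(np.hstack([a,b]),None,fx=4,fy=4,interpolation=cv2.INTER_CUBIC))
```

```text
[[47.42893404 94.00776584]
 [80.12069699 87.78965254]
 [45.85158979 90.84259849]]
```

View pics/s2.png

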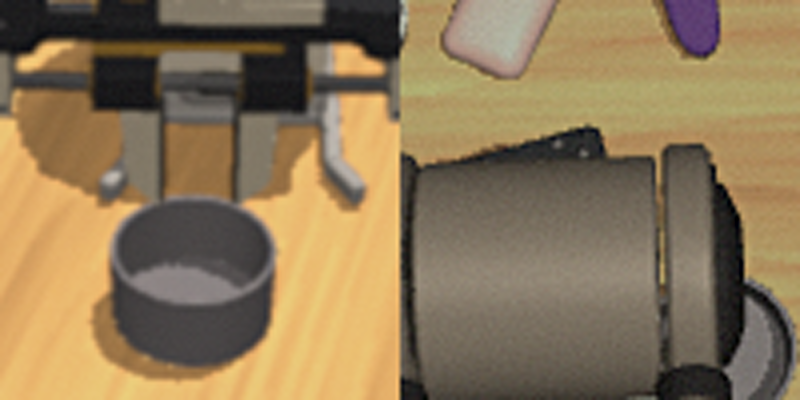

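The fingertips end at about row 269 of the scene view, against 281 predicted. I'll cross-check with the wrist camera.

```bash
cat >> h.py <<'E'
def wpix(P,o):
    c=get_calibration("wrist");M=c['mount'];Rt=R.from_euler('xyz',o['tcp_rot']).as_matrix()
    t=(np.atleast_2d(P)-o['tool_pos'])@Rt
    q=(t-M[:3,3])@M[:3,:3]
    th=np.arctan2(np.hypot(q[:,0],q[:,1]),q[:,2]);ph=np.arctan2(q[:,1],q[:,0]);K=c['mtx']
    return np.c_[K[0,2]+K[0,0]*th*np.cos(ph),K[1,2]+K[0,0]*th*np.sin(ph)]
E
python3 - <<'E'
from h import *
o=get_obs();im=capture("wrist");cv2.imwrite("pics/w1.png",im[:,:,::-1])
print("tcp,cup,bay,tips",wpix([o['tool_pos'],[538,23,54],[548,-88,10],[606,-50,20],[478,-84,20]],o))
E
```

```text
tcp,cup,bay,tips [[320.60473547 273.82576997]
 [321.16203735 331.22129101]
 [301.39118746 403.80057311]
 [369.00729407 393.0992086 ]
 [232.48386292 390.07948346]]
```

View pics/w1.png

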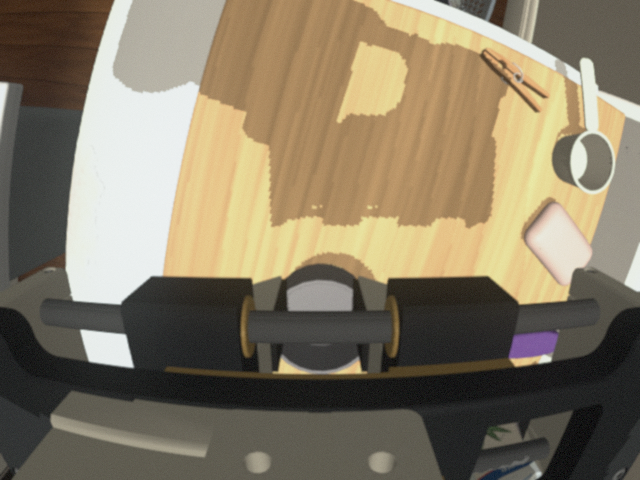

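Run:
```python
from h import *
o=get_obs()
print("pred soap,scoop",wpix([ray("top",(257,190),30),ray("top",(219,194),46)],o), "seen 558,242 / 583,162")
print("near/far rim",wpix([[527,63.5,54],[549,-17.5,54],[527.3,62.5,10]],o),"seen 265(near) 372(far)")
for z in (0,10,20,30): print(z,topix("scene",[519.7,89.9,116.2+z]),topix("scene",[519.7,89.9-z,116.2]))
```

```text
pred soap,scoop [[564.60110713 247.76230563]
 [592.85113101 159.77807345]] seen 558,242 / 583,162
near/far rim [[320.22314394 279.79572763]
 [319.87154572 374.48671582]
 [320.25776739 262.56338647]] seen 265(near) 372(far)
0 [[348.56993816 280.65182043]] [[348.56993816 280.65182043]]
10 [[348.64902348 276.46454213]] [[350.05307824 277.26461064]]
20 [[348.72901693 272.22918248]] [[351.51486687 273.92616353]]
30 [[348.80993422 267.94490852]] [[352.95576181 270.63543361]]
```

Emit:
arm_command(
  gripper=[30,30,30,30,30],
  dp=[
    [0,0,0.7],
    [0,0,0.7],
    [0,0,0.7],
    [0,0,0.7],
    [0,0,0.5],
  ],
  twist=[0,0,0,0,0],
)

```text
time: 4.68
tool_pos: [520.6, 89.9, 34.9]
tcp_rot: [3.14, 0.0, 1.839]
contact_force: [0.6, -0.3, -0.5]
grip_width: 30.0
finger_force: 0.0
```

Run:
```python
from h import *
o=get_obs();print(o['tool_pos'],o['contact_force'])
a=capture("scene")[230:350,280:420,::-1]
b=capture("wrist")[220:340,250:390,::-1]
T=o['tool_pos']
print(topix("scene",[T,T+[0,0,20]])-[280,230],wpix([T,T+[0,0,20]],o)-[250,220])
cv2.imwrite("pics/s3.png",cv2.resize(np.vstack([a,b]),None,fx=2.5*2,fy=2.5,interpolation=cv2.INTER_CUBIC) if 0 else cv2.resize(np.hstack([a,b]),None,fx=2.8,fy=2.8,interpolation=cv2.INTER_CUBIC))
```

```text
[520.63550608  89.90430125  34.89979968] [ 0.57220532 -0.25475949 -0.48265029]
[[67.48743062 82.90863872]
 [67.62750868 75.21717648]] [[70.60342546 53.82564265]
 [70.71245801 67.45146921]]
```

View pics/s3.png

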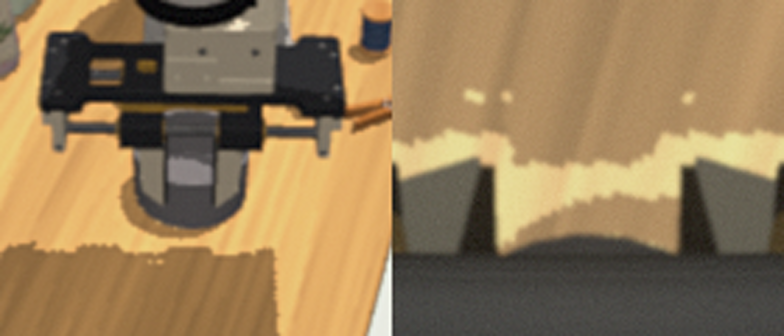

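Emit:
arm_command(
  gripper=[30,30,30,30,30],
  dp=[
    [0,0,0.25],
    [0,0,0.25],
    [0,0,0.15],
    [0,0,0.1],
    [0,0,0],
  ],
  twist=[0,0,0,0,0],
)

```text
time: 5.4
tool_pos: [520.0, 89.9, 15.8]
tcp_rot: [-3.141, 0.0, 1.839]
contact_force: [-0.4, 1.2, 0.7]
grip_width: 30.2
finger_force: 0.0
```

Emit:
arm_command(
  gripper=[30,30,30,30,30],
  dp=[
    [0,0,0.05],
    [0,0,0.05],
    [0,0,0.05],
    [0,0,0.05],
    [0,0,0],
  ],
  twist=[0,0,0,0,0],
)

```text
time: 6.02
tool_pos: [520.0, 89.9, 10.8]
tcp_rot: [-3.141, 0.0, 1.839]
contact_force: [-0.2, 0.5, -0.3]
grip_width: 29.6
finger_force: 0.0
```

Emit:
arm_command(
  gripper=[30,30,30,30,30],
  dp=[
    [0,0,0.04],
    [0,0,0.04],
    [0,0,0.04],
    [0,0,0.04],
    [0,0,0],
  ],
  twist=[0,0,0,0,0],
)

```text
time: 6.65
tool_pos: [520.0, 89.9, 6.8]
tcp_rot: [-3.141, 0.0, 1.839]
contact_force: [-0.4, 0.5, -0.1]
grip_width: 30.1
finger_force: 0.0
```

The TCP reads 3 mm below the board top with no contact, so the real fingertips sit higher than reported, as the pictures suggested. I'll keep probing down gently to find the offset.

Emit:
arm_command(
  gripper=[30,30,30,30,30],
  dp=[
    [0,0,0.08],
    [0,0,0.08],
    [0,0,0.08],
    [0,0,0.08],
    [0,0,0],
  ],
  twist=[0,0,0,0,0],
)

```text
time: 7.28
tool_pos: [519.9, 89.9, -1.3]
tcp_rot: [-3.141, -0.0, 1.839]
contact_force: [0.4, 0.4, -0.1]
grip_width: 30.0
finger_force: 0.0
```

Run:
```python
from h import *
o=get_obs();print(o['tool_pos'],o['contact_force'])
T=o['tool_pos']
a=capture("scene")[250:330,300:400,::-1]
print(topix("scene",[T,T+[0,0,20],T+[0,0,30]])-[300,250])
cv2.imwrite("pics/s4.png",cv2.resize(a,None,fx=6,fy=6,interpolation=cv2.INTER_CUBIC))
```

```text
[519.92067871  89.88571281  -1.26099934] [ 0.37783517  0.3800045  -0.10064478]
[[47.59709102 76.47093375]
 [47.73564585 69.07376242]
 [47.8060471  65.31517769]]
```

View pics/s4.png

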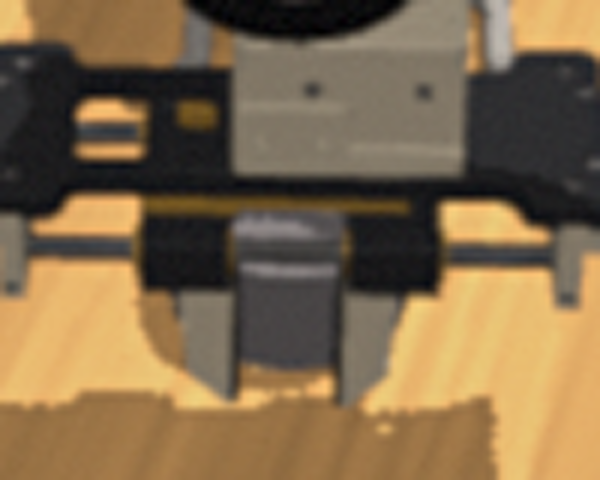

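The finger tips (inner corners at crop (232,400) and (345,402)) are about 25–30 mm above the reported TCP. Lowering further.

Emit:
arm_command(
  gripper=[30,30,30,30,30],
  dp=[
    [0,0,0.1],
    [0,0,0.1],
    [0,0,0.1],
    [0,0,0.08],
    [0,0,0],
  ],
  twist=[0,0,0,0,0],
)

```text
time: 7.95
tool_pos: [519.9, 89.9, -10.8]
tcp_rot: [-3.141, 0.0, 1.839]
contact_force: [-0.0, 0.9, 0.2]
grip_width: 29.7
finger_force: 0.0
```

Emit:
arm_command(
  gripper=[30,30,30,30,30],
  dp=[
    [0,0,0.06],
    [0,0,0.06],
    [0,0,0.06],
    [0,0,0],
    [0,0,0],
  ],
  twist=[0,0,0,0,0],
)

```text
time: 8.57
tool_pos: [520.1, 89.9, -15.1]
tcp_rot: [3.142, 0.0, 1.839]
contact_force: [-0.2, 0.1, -0.4]
grip_width: 29.9
finger_force: 0.0
```

Emit:
arm_command(
  gripper=[30,30,30,30,30],
  dp=[
    [0,0,0.04],
    [0,0,0.04],
    [0,0,0.04],
    [0,0,0.04],
    [0,0,0],
  ],
  twist=[0,0,0,0,0],
)

```text
time: 9.2
tool_pos: [520.0, 89.9, -19.2]
tcp_rot: [-3.141, 0.0, 1.839]
contact_force: [-0.0, 0.4, 1.4]
grip_width: 30.1
finger_force: 0.0
```

Emit:
arm_command(
  gripper=[30,30,30,30,30],
  dp=[
    [0,0,0.03],
    [0,0,0.03],
    [0,0,0.03],
    [0,0,0],
    [0,0,0],
  ],
  twist=[0,0,0,0,0],
)

```text
time: 9.82
tool_pos: [520.1, 89.9, -21.3]
tcp_rot: [3.142, 0.0, 1.839]
contact_force: [0.2, 0.7, 0.6]
grip_width: 30.0
finger_force: 0.0
```

Emit:
arm_command(
  gripper=[30,30,30,30,30],
  dp=[
    [0,0,0.04],
    [0,0,0.04],
    [0,0,0.04],
    [0,0,0],
    [0,0,0],
  ],
  twist=[0,0,0,0,0],
)

```text
time: 10.45
tool_pos: [520.0, 89.9, -24.2]
tcp_rot: [-3.142, 0.0, 1.839]
contact_force: [-1.0, 0.1, 2.7]
grip_width: 29.7
finger_force: 1.3
```

Emit:
arm_command(
  gripper=[30,30,30,30,30],
  dp=[
    [0,0,0.04],
    [0,0,0.04],
    [0,0,0],
    [0,0,0],
    [0,0,0],
  ],
  twist=[0,0,0,0,0],
)

```text
time: 11.08
tool_pos: [520.1, 89.9, -24.3]
tcp_rot: [3.141, 0.0, 1.839]
contact_force: [-7.0, -1.1, 20.8]
grip_width: 30.1
finger_force: 10.6
```

Contact at a TCP reading of about -24, so the real tip is 34 mm above it. I'll use that offset from here: raise so the tip is about 14 mm above the board, then push the cup in.

Emit:
arm_command(
  gripper=[30,30,30,30,30],
  dp=[
    [0,0,-0.3],
    [0,0,-0.3],
    [-0.28,0,0],
    [-0.28,0,0],
    [-0.28,0,0],
  ],
  twist=[0,0,0,0,0],
)

```text
time: 11.7
tool_pos: [525.6, 69.0, -11.7]
tcp_rot: [-3.141, -0.0, 1.838]
contact_force: [0.6, 1.3, -0.1]
grip_width: 29.9
finger_force: 0.1
```

Emit:
arm_command(
  gripper=[30,30,30,30,30],
  dp=[
    [-0.24,-0.08,0],
    [-0.24,-0.08,0],
    [-0.24,-0.08,0],
    [-0.24,-0.08,0],
    [-0.24,-0.08,0],
  ],
  twist=[0,0,0,0,0],
)

```text
time: 12.32
tool_pos: [523.9, 37.7, -11.3]
tcp_rot: [3.142, 0.0, 1.839]
contact_force: [0.5, 0.8, -0.9]
grip_width: 30.0
finger_force: 0.2
```

Emit:
arm_command(
  gripper=[30,30,30,30,30],
  dp=[
    [-0.24,-0.08,0],
    [-0.24,-0.08,0],
    [-0.24,-0.08,0],
    [-0.24,-0.08,0],
    [-0.24,-0.08,0],
  ],
  twist=[0,0,0,0,0],
)

```text
time: 12.95
tool_pos: [522.2, 6.1, -11.3]
tcp_rot: [3.142, 0.0, 1.839]
contact_force: [1.1, 0.6, -0.5]
grip_width: 30.0
finger_force: 0.2
```

Run:
```python
from h import *
o=get_obs();print(o['tool_pos'],o['contact_force'])
a=capture("scene")[190:310,290:430,::-1]
b=capture("top")[210:330,270:410,::-1]
print(topix("scene",[[548,-88,54]])-[290,190],topix("top",[[548,-88,54]])-[270,210])
cv2.imwrite("pics/s5.png",cv2.resize(np.hstack([a,b]),None,fx=2.8,fy=2.8,interpolation=cv2.INTER_CUBIC))
```

```text
[522.20243463   6.05501012 -11.27585702] [ 1.07180485  0.62586664 -0.45845963]
[[68.10985765 58.42799343]] [[91.91982724 62.6110961 ]]
```

View pics/s5.png

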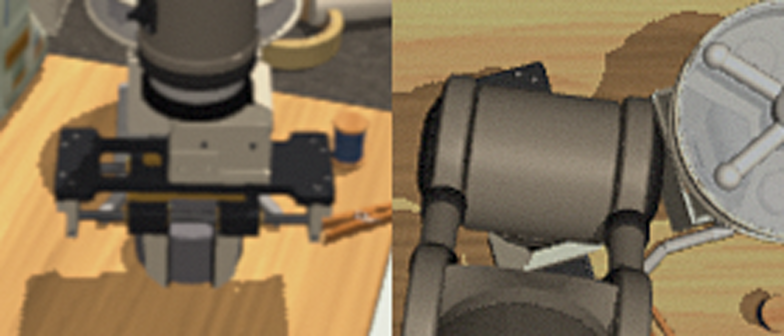

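The cup sits in the V of the fingers (crop (190,250)) and the path is clear. In the top view the wrist link (crop x 435–655) is close to the drum, so I'll check its height first.

Run:
```python
from h import *
for z in (150,200,250,300,350,400):
    a,b,c=[ray("top",(270+(x-392)/2.8,210+y/2.8),z)[:2] for x,y in((545,155),(658,155),(435,150))]
    u=np.array([-.264,.9646]);ax=np.array([572,-176])
    print(z,"ctr",a.round(),"front along",((b-ax)@u).round(),"back",((c-ax)@u).round(), "tcp along",((np.array([522.2,6])-ax)@u).round())
# vertical hidden: project drum rim near edge
print(topix("top",[[572-.264*81,-176+.9646*81,186]]))
# scene: lower ring of the wrist, tool axis, rows
for z in (100,150,200,250,300): print(z,topix("scene",[522.2,6,z])-[290,190])
print(get_obs()['joint_positions'])
```

```text
150 ctr [552.  -5.] front along 94.0 back 244.0 tcp along 189.0
200 ctr [546.  -3.] front along 101.0 back 244.0 tcp along 189.0
250 ctr [540.  -1.] front along 108.0 back 244.0 tcp along 189.0
300 ctr [534.   1.] front along 115.0 back 245.0 tcp along 189.0
350 ctr [527.   3.] front along 122.0 back 245.0 tcp along 189.0
400 ctr [521.   5.] front along 129.0 back 245.0 tcp along 189.0
[[374.23683849 263.47756503]]
100 [[68.92416235 69.97763843]]
150 [[69.58307019 49.44990881]]
200 [[70.2788508  27.77343869]]
250 [[71.01468839  4.84902638]]
300 [[ 71.79414469 -19.43429072]]
[-1.35598982e-01  5.90833685e-01  1.76828332e+00 -3.02898983e-04
  7.82337710e-01 -4.02643684e-01]
```

The wrist link is about 340 mm up, clear of the wheel. Continuing straight in.

Emit:
arm_command(
  gripper=[30,30,30,30,30],
  dp=[
    [-0.2,0,0],
    [-0.2,0,0],
    [-0.2,0,0],
    [-0.2,0,0],
    [-0.2,0,0],
  ],
  twist=[0,0,0,0,0],
)

```text
time: 13.68
tool_pos: [528.9, -18.0, -11.3]
tcp_rot: [3.142, 0.0, 1.839]
contact_force: [-0.3, 1.1, -0.0]
grip_width: 29.9
finger_force: 0.2
```

Emit:
arm_command(
  gripper=[30,30,30,30,30],
  dp=[
    [-0.2,0,0],
    [-0.2,0,0],
    [-0.15,0,0],
    [-0.1,0,0],
    [-0.1,0,0],
  ],
  twist=[0,0,0,0,0],
)

```text
time: 14.3
tool_pos: [533.8, -35.8, -11.3]
tcp_rot: [-3.142, 0.0, 1.839]
contact_force: [-1.5, 1.2, 0.3]
grip_width: 29.8
finger_force: 0.2
```

Emit:
arm_command(
  gripper=[30,30,30,30,30],
  dp=[
    [-0.06,0,0],
    [-0.06,0,0],
    [-0.06,0,0],
    [0,0,0],
    [0,0,0],
  ],
  twist=[0,0,0,0,0],
)

```text
time: 14.92
tool_pos: [535.0, -40.1, -11.3]
tcp_rot: [-3.142, 0.0, 1.839]
contact_force: [0.0, -0.6, 0.1]
grip_width: 29.7
finger_force: 0.0
```

Emit:
arm_command(
  gripper=[30,30,30,30,30],
  dp=[
    [-0.04,0,0],
    [-0.04,0,0],
    [0,0,0],
    [0,0,0],
    [0,0,0],
  ],
  twist=[0,0,0,0,0],
)

```text
time: 15.55
tool_pos: [535.5, -41.9, -11.3]
tcp_rot: [-3.141, 0.0, 1.839]
contact_force: [-0.1, 1.0, -0.2]
grip_width: 29.8
finger_force: 0.6
```

Emit:
arm_command(
  gripper=[30,30,30,30,30],
  dp=[
    [-0.04,0,0],
    [-0.04,0,0],
    [-0.02,0,0],
    [0,0,0],
    [0,0,0],
  ],
  twist=[0,0,0,0,0],
)

```text
time: 16.18
tool_pos: [535.4, -42.4, -11.3]
tcp_rot: [-3.141, -0.003, 1.839]
contact_force: [-1.7, 10.6, 3.2]
grip_width: 30.2
finger_force: 5.2
```

Force rises with both pads loaded about 5 N, and the TCP is at 138.6 mm from the axis against 139 expected. The cup is home, so I'll back off, lift and close the fingers.

Emit:
arm_command(
  gripper=[30,30,30,30,30],
  dp=[
    [0.2,0,0],
    [0.4,0,0],
    [0.6,0,0],
    [0.6,0,0],
    [0.6,0,0],
  ],
  twist=[0,0,0,0,0],
)

```text
time: 16.8
tool_pos: [519.9, 14.6, -11.3]
tcp_rot: [-3.142, 0.0, 1.839]
contact_force: [-0.7, 0.8, 0.3]
grip_width: 30.0
finger_force: 0.0
```

Emit:
arm_command(
  gripper=[0,0,0,0,0],
  dp=[
    [0,0,-0.9],
    [0,0,-0.95],
    [0,0,-0.95],
    [0,0,-0.95],
    [0,0,-0.95],
  ],
  twist=[0,0,0,0,0],
)

```text
time: 17.42
tool_pos: [520.0, 14.3, 107.0]
tcp_rot: [-3.141, 0.0, 1.839]
contact_force: [-0.2, 0.0, -0.4]
grip_width: 0.3
finger_force: 0.0
```

Emit:
arm_command(
  gripper=[0,0,0,0,0],
  dp=[
    [0,0,-0.95],
    [0,0,-0.95],
    [0,0,-0.95],
    [0,0,-0.95],
    [0,0,-0.9],
  ],
  twist=[-0.3,-0.3,-0.3,-0.2,0],
)

```text
time: 18.05
tool_pos: [520.0, 14.2, 224.5]
tcp_rot: [3.142, 0.0, 1.935]
contact_force: [-0.3, 0.4, -0.2]
grip_width: 0.3
finger_force: 0.0
```

Run:
```python
from h import *
from plan import *
o=get_obs();print(o['tool_pos'],o['tcp_rot'],o['grip_width'])
p=o['tool_pos'];plan(p,o['tcp_rot'][2],[527.2,-225.4,p[2]],o['tcp_rot'][2],12)
```

```text
[519.9764998   14.24764722 224.50697648] [3.14152524e+00 1.34831243e-04 1.93540535e+00] 0.250710160271865
dp [[np.float64(-0.75), np.float64(-0.26), np.float64(-0.0)], [np.float64(-0.76), np.float64(-0.26), np.float64(-0.0)], [np.float64(-0.75), np.float64(-0.26), np.float64(-0.0)], [np.float64(-0.76), np.float64(-0.26), np.float64(-0.0)], [np.float64(-0.75), np.float64(-0.26), np.float64(-0.0)]] tw [np.float64(0.0), np.float64(0.0), np.float64(0.0), np.float64(0.0), np.float64(0.0)]
dp [[np.float64(-0.76), np.float64(-0.26), np.float64(-0.0)], [np.float64(-0.75), np.float64(-0.26), np.float64(-0.0)], [np.float64(-0.76), np.float64(-0.27), np.float64(-0.0)], [np.float64(-0.75), np.float64(-0.26), np.float64(-0.0)], [np.float64(-0.76), np.float64(-0.27), np.float64(-0.0)]] tw [np.float64(0.0), np.float64(0.0), np.float64(0.0), np.float64(0.0), np.float64(0.0)]
dp [[np.float64(-0.75), np.float64(-0.26), np.float64(-0.0)], [np.float64(-0.76), np.float64(-0.27), np.float64(-0.0)]] tw [np.float64(0.0), np.float64(0.0)]
max 0.76 end [ 527.2 -225.4  224.5] 110.9
```

Emit:
arm_command(
  gripper=[0,0,0,0,0],
  dp=[
    [-0.9,-0.31,0],
    [-0.9,-0.31,0],
    [-0.9,-0.31,0],
    [-0.9,-0.31,0],
    [-0.9,-0.31,0],
  ],
  twist=[0,0,0,0,0],
)

```text
time: 18.68
tool_pos: [524.0, -105.4, 223.6]
tcp_rot: [-3.141, -0.0, 1.935]
contact_force: [0.9, 1.0, 0.1]
grip_width: -0.0
finger_force: 0.0
```

Emit:
arm_command(
  gripper=[0,0,0,0,0],
  dp=[
    [-0.9,-0.31,0],
    [-0.9,-0.32,0],
    [-0.9,-0.32,0],
    [-0.9,-0.32,0],
    [-0.9,-0.32,0],
  ],
  twist=[0,0,0,0,0],
)

```text
time: 19.3
tool_pos: [527.1, -224.9, 223.6]
tcp_rot: [-3.141, -0.0, 1.935]
contact_force: [0.2, 0.2, -0.2]
grip_width: 0.4
finger_force: 0.0
```

Run:
```python
from h import *
o=get_obs();print(o['tool_pos'],o['tcp_rot'])
T=o['tool_pos'];tip=T+[0,0,34]
A=np.array([572.5,-176])
b=lambda a,r,z:[A[0]+r*np.cos(np.radians(a)),A[1]+r*np.sin(np.radians(a)),z]
S=[tip]+[b(a,68.5,215) for a in(-159.1,-87.1,128.9)]
print((topix("top",S)-[350,190]).round(),(topix("scene",S)-[290,120]).round(),wpix(S,o).round())
a=capture("top")[190:310,350:480,::-1];s=capture("scene")[120:240,290:420,::-1];w=cv2.resize(capture("wrist"),(400,300))[:,:,::-1]
f=lambda i,k:cv2.resize(i,k,interpolation=cv2.INTER_CUBIC)
c=np.zeros((600,800,3),np.uint8);c[:370,:400]=f(a,(400,370));c[:370,400:]=f(s,(400,370));c[370:,:]=0
w=capture("wrist")[200:430,120:520,::-1];c[370:,:400]=w
cv2.imwrite("pics/s6.png",c)
```

```text
[ 527.08320247 -224.89209965  223.63171137] [-3.14147078e+00 -1.38550443e-04  1.93535263e+00]
[[101.  81.]
 [ 82.  94.]
 [104.  57.]
 [ 40.  83.]] [[ 97.  16.]
 [102.  40.]
 [ 76.  27.]
 [ 83.  57.]] [[321. 299.]
 [305. 218.]
 [384. 324.]
 [393. 100.]]
```

View pics/s6.png

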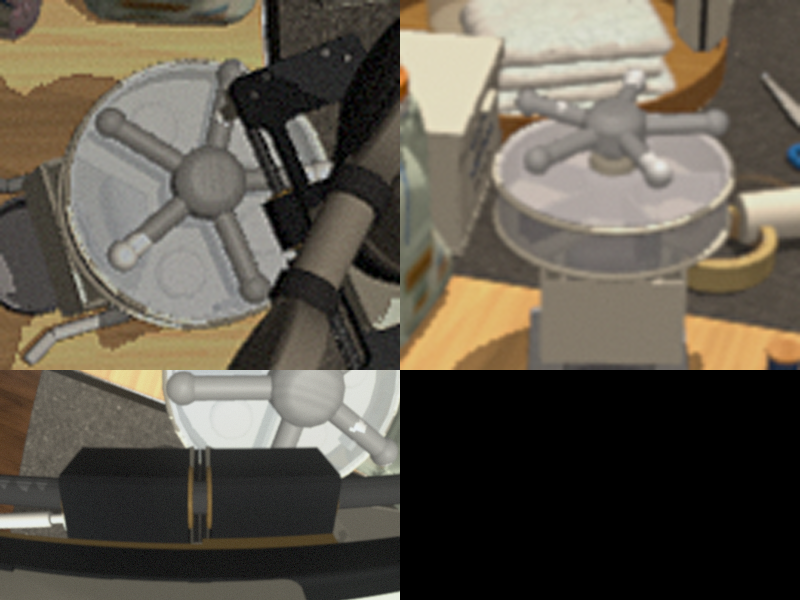

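The finger tip shows in the scene crop at (700,50), matching the 34 mm offset. The pushed arm's ball is at (255,288) in the top crop and (183,388) in the wrist crop, both as predicted. The cup sits centred between the legs. Lowering between the arms.

Emit:
arm_command(
  gripper=[0,0,0,0,0],
  dp=[
    [0,0,0.6],
    [0,0,0.6],
    [0,0,0.5],
    [0,0,0.3],
    [0,0,0.3],
  ],
  twist=[0,0,0,0,0],
)

```text
time: 20.12
tool_pos: [527.1, -224.7, 165.8]
tcp_rot: [3.142, 0.0, 1.935]
contact_force: [0.2, 0.6, -0.2]
grip_width: 0.4
finger_force: 0.0
```

Emit:
arm_command(
  gripper=[0,0,0,0,0],
  dp=[
    [0.12,0,0],
    [0.12,0,0],
    [0.08,0,0],
    [0.04,0,0],
    [0,0,0],
  ],
  twist=[0,0,0,0,0],
)

```text
time: 20.75
tool_pos: [524.1, -216.7, 166.6]
tcp_rot: [3.141, 0.001, 1.935]
contact_force: [-0.1, -1.4, 0.4]
grip_width: 0.5
finger_force: 0.8
```

Emit:
arm_command(
  gripper=[0,0,0,0,0],
  dp=[
    [0.106,-0.033,0],
    [0.106,-0.033,0],
    [0.106,-0.033,0],
    [0.106,-0.033,0],
    [0.106,-0.033,0],
  ],
  twist=[0.5,0.5,0.5,0.5,0.5],
)

```text
time: 21.38
tool_pos: [516.5, -205.3, 166.6]
tcp_rot: [3.141, 0.001, 1.715]
contact_force: [-0.1, -2.4, 1.7]
grip_width: 0.4
finger_force: 1.3
```

Emit:
arm_command(
  gripper=[0,0,0,0,0],
  dp=[
    [0.106,-0.033,0],
    [0.106,-0.033,0],
    [0.106,-0.033,0],
    [0.106,-0.033,0],
    [0.106,-0.033,0],
  ],
  twist=[0.5,0.5,0.5,0.5,0.5],
)

```text
time: 22.0
tool_pos: [511.5, -192.4, 166.6]
tcp_rot: [3.141, 0.001, 1.497]
contact_force: [0.3, -3.0, 2.1]
grip_width: 0.8
finger_force: 1.3
```

Emit:
arm_command(
  gripper=[0,0,0,0,0],
  dp=[
    [0.106,-0.033,0],
    [0.106,-0.033,0],
    [0.106,-0.033,0],
    [0.106,-0.033,0],
    [0.106,-0.033,0],
  ],
  twist=[0.5,0.5,0.5,0.5,0.5],
)

```text
time: 22.62
tool_pos: [509.4, -178.6, 166.6]
tcp_rot: [3.141, 0.001, 1.279]
contact_force: [-1.1, -2.3, 2.1]
grip_width: 0.4
finger_force: 1.3
```

Run:
```python
from h import *
o=get_obs();y=o['tcp_rot'][2];d=np.array([572.5,-176])-o['tool_pos'][:2];c,s=np.cos(y),np.sin(y)
print(o['tool_pos'],np.degrees(y),"axis in tool",c*d[0]+s*d[1],s*d[0]-c*d[1],o['contact_force'],o['joint_positions'])
```

```text
[ 509.43609441 -178.63448036  166.60457469] 73.26023691423184 axis in tool 20.686831083692194 59.632639505467274 [-1.11949293 -2.31770023  2.11422052] [-4.78637470e-01  3.90098316e-01  1.52495236e+00 -9.91750102e-04
  1.22560818e+00 -1.86138748e-01]
```

Emit:
arm_command(
  gripper=[0,0,0,0,0],
  dp=[
    [0.106,-0.033,0],
    [0.106,-0.033,0],
    [0.106,-0.033,0],
    [0.106,-0.033,0],
    [0.106,-0.033,0],
  ],
  twist=[0.5,0.5,0.5,0.5,0.5],
)

```text
time: 23.25
tool_pos: [510.5, -164.8, 166.6]
tcp_rot: [3.141, 0.001, 1.06]
contact_force: [-0.6, -2.2, 0.7]
grip_width: 0.6
finger_force: 1.3
```

Emit:
arm_command(
  gripper=[0,0,0,0,0],
  dp=[
    [0.106,-0.033,0],
    [0.106,-0.033,0],
    [0.106,-0.033,0],
    [0.106,-0.033,0],
    [0,0,0],
  ],
  twist=[0.5,0.5,0.5,0.5,0],
)

```text
time: 23.88
tool_pos: [513.4, -153.7, 166.4]
tcp_rot: [3.141, 0.0, 0.888]
contact_force: [-0.3, -2.2, -0.2]
grip_width: 0.1
finger_force: 0.6
```

Emit:
arm_command(
  gripper=[0,0,0,0,0],
  dp=[
    [-0.2,0,0],
    [-0.3,0,0],
    [0,0,-0.5],
    [0,0,-0.9],
    [0,0,-0.9],
  ],
  twist=[0,0,0,0,0],
)

```text
time: 24.5
tool_pos: [505.6, -163.3, 225.2]
tcp_rot: [3.141, -0.0, 0.887]
contact_force: [0.7, -0.9, -0.9]
grip_width: 0.2
finger_force: 0.0
```

Emit:
arm_command(
  gripper=[0,0,0,0,0],
  dp=[
    [0,0,-0.8],
    [-0.7,-0.6,0],
    [-0.7,-0.7,0],
    [-0.7,-0.7,0],
    [-0.7,-0.7,0],
  ],
  twist=[0,0,0,0,0],
)

```text
time: 25.12
tool_pos: [408.4, -175.0, 244.7]
tcp_rot: [3.14, -0.0, 0.888]
contact_force: [-0.5, -0.2, -0.3]
grip_width: 0.4
finger_force: 0.0
```

Emit:
arm_command(
  gripper=[0,0,0,0,0],
  dp=[
    [-0.9,0,0],
    [-0.9,0,0],
    [-0.9,0,0],
    [-0.9,0,0],
    [0,0,0],
  ],
  twist=[0,0,0,0,0],
)

```text
time: 25.75
tool_pos: [351.8, -245.5, 244.5]
tcp_rot: [3.14, 0.0, 0.885]
contact_force: [0.5, -0.2, -0.2]
grip_width: 0.7
finger_force: 0.0
```

Run:
```python
from h import *
from scipy.optimize import minimize_scalar
o=get_obs();print(o['tool_pos'],o['contact_force'])
A=np.array([572.5,-176])
def prof(im):
    g=cv2.GaussianBlur(cv2.cvtColor(im,cv2.COLOR_BGR2GRAY).astype(np.float32),(3,3),0)
    an=np.radians(np.arange(0,360,1.));v=np.zeros(360)
    for r in (40,50,60,68):
        p=topix("top",np.c_[A[0]+r*np.cos(an),A[1]+r*np.sin(an),215+0*an]).astype(np.float32)
        v+=cv2.remap(g,p[None,:,0],p[None,:,1],cv2.INTER_LINEAR)[0]
    return v-v.mean()
old=cv2.imread("pics/top0.png");new=cv2.cvtColor(capture("top"),cv2.COLOR_RGB2BGR);cv2.imwrite("pics/top9.png",new)
s0=cv2.imread("pics/scene0.png");s1=cv2.cvtColor(capture("scene"),cv2.COLOR_RGB2BGR);cv2.imwrite("pics/scene9.png",s1)
for im in(old,new):
    f=prof(im);sc=[f[(np.arange(5)*72+k)%360].sum() for k in range(72)];k=int(np.argmax(sc));print("arm phase mod72",k,"q deg",(141.3-k)%72)
# tablet search: mean grey in each pocket (r=52,z=157) and in cup
def grey(im,n,P):
    u=topix(n,P)[0];return im[int(u[1])-3:int(u[1])+4,int(u[0])-3:int(u[0])+4].mean().round(1)
u=np.array([-.264,.9646]);
for a in (40,50,60,70): 
    P=np.r_[A+u*(a+60),14];print(a+60,[ (grey(s0,"scene",P)),grey(s1,"scene",P)])
d=cv2.absdiff(s0,s1).max(2);ys,xs=np.where(d>60);print("scene diff box",xs.min(),xs.max(),ys.min(),ys.max())
bay=topix("scene",[548,-88,54])[0];print("bay rim px",bay)
```

```text
[ 351.79289211 -245.53775683  244.52979057] [ 0.46576541 -0.24415515 -0.16020009]
arm phase mod72 58 q deg 11.300000000000011
arm phase mod72 68 q deg 1.3000000000000114
100 [np.float64(100.7), np.float64(64.2)]
110 [np.float64(106.6), np.float64(64.3)]
120 [np.float64(92.3), np.float64(63.7)]
130 [np.float64(70.4), np.float64(75.6)]
scene diff box 310 639 0 479
bay rim px [358.10985765 248.42799343]
```

Run:
```python
from h import *
s1=cv2.cvtColor(cv2.imread("pics/scene9.png"),cv2.COLOR_BGR2GRAY)
print(s1[226:278:2,328:392:3])
t=[cv2.imread(f"pics/top{k}.png").mean(2) for k in(0,9)]
A=np.array([572.5,-176])
for a in (105.3,33,-39,-111,177): 
    u=topix("top",[A[0]+54*np.cos(np.radians(a)),A[1]+54*np.sin(np.radians(a)),157])[0].astype(int)
    print(a,u,[(x[u[1]-4:u[1]+5,u[0]-4:u[0]+5].mean().round(),x[u[1]-8:u[1]+9,u[0]-8:u[0]+9].std().round(1)) for x in t])
s0=cv2.imread("pics/scene0.png");t0=cv2.imread("pics/top0.png");t9=cv2.imread("pics/top9.png")
d=cv2.absdiff(t0,t9).max(2)
for n,(x,y,w,h) in dict(soap=(242,172,30,38),brush=(292,168,20,36),pump=(335,155,30,48),jug=(378,140,62,56),scoop=(182,180,50,28),peg0=(192,215,20,35),peg4=(355,318,28,30),reel=(398,312,18,18)).items(): print(n,(d[y:y+h,x:x+w]>50).mean().round(3))
```

```text
[[161 115 100 122 121 120 120 120 119 119 119 122 120 121 119 120 120 119
  145 178 180 173]
 [ 96  93 101 121 119 121 120 120 121 120 120 120 121 121 119 120 119 121
  147 178 179 170]
 [104  94  99 121 120 121 121 119 120 119 121 120 120 121 121 122 121 120
  153 180 179 169]
 [106  97 101 120 118 120 120 119 120 121 119 121 120 119 119 119 121 118
  147 181 177 170]
 [105  94 100 121 120 119 121 120 119 122 120 120 120 121 120 119 119 119
  148 182 172 173]
 [105  99 101 119 119 120 119 122 121 120 122 123 122 122 122 121 121 120
  155 182 170 178]
 [108  97 100 102 102  81  84  83  76  73  77  82  85  88  88  98 104 107
  152 179 172 166]
 [109  98 100 100  99  77  63  61  65  64  67  64  63  63  73  97 104 101
  120 178 121 103]
 [112  98  98 100  88  61  59  63  66  67  64  67  64  62  63  86 102 103
  121 144 106 101]
 [109  95  96 100  71  56  61  64  67  67  67  63  66  62  61  63  99 103
  147 166 112 104]
 [111  96  95  98  56  55  61  64  65  64  66  66  65  61  59  53  89  87
  164 168 175 111]
 [110  97  98 101  51  56  61  63  65  66  66  65  64  61  60  52  78  97
  1
[... 1155 characters left out ...]
04 105  81  66  62  62  66  65 120 156 110 111 116
  113 113 113 110]
 [180 181 170 184 183 120 107 108 107 109  95 114 139 186 180 113 111 117
  114 115 112 112]]
105.3 [385 261] [(np.float64(135.0), np.float64(10.5)), (np.float64(138.0), np.float64(6.1))]
33 [395 231] [(np.float64(153.0), np.float64(17.4)), (np.float64(154.0), np.float64(8.6))]
-39 [427 232] [(np.float64(150.0), np.float64(14.1)), (np.float64(153.0), np.float64(9.1))]
-111 [437 263] [(np.float64(150.0), np.float64(5.0)), (np.float64(151.0), np.float64(9.6))]
177 [411 281] [(np.float64(150.0), np.float64(4.5)), (np.float64(152.0), np.float64(4.7))]
soap 0.0
brush 0.0
pump 0.0
jug 0.0
scoop 0.0
peg0 0.0
peg4 0.461
reel 0.238
```

Run:
```python
from h import *
a,b=cv2.imread("pics/scene0.png"),cv2.imread("pics/scene9.png")
for n,(x,y,w,h) in dict(reel=(406,229,18,20),peg=(402,260,34,14)).items():
    r=cv2.matchTemplate(b[y-15:y+h+15,x-15:x+w+15],a[y:y+h,x:x+w],cv2.TM_CCOEFF_NORMED);print(n,cv2.minMaxLoc(r)[1::2])
A=np.array([572,-176]);u=np.array([-.264,.9646])
for k in(133,136,140):print(k,topix("scene",np.r_[A+u*k,54]),topix("scene",np.r_[A+u*(k-1),10]))
print("tablet-top at",[(k,topix("scene",np.r_[A+u*k,28])[0].round()) for k in(60,72,87)])
```

```text
reel (0.8976809978485107, (15, 15))
peg (0.9389580488204956, (15, 15))
133 [[358.23281234 260.60108771]] [[357.72695557 276.45228675]]
136 [[358.23908508 261.50132021]] [[357.73208611 277.36404151]]
140 [[358.24748843 262.7073268 ]] [[357.73895856 278.58535602]]
tablet-top at [(60, array([358., 249.])), (72, array([358., 253.])), (87, array([358., 257.]))]
```

```bash
python3 -c "
from plant import *
print(close_job())"
```

```text
the job is handed in; nothing more can be done
None
```

The cup is home in its bay and the star wheel is turned one place to about 1.28 rad. Image readings suggest one tablet dropped into the cup, though I never saw it clearly. The bystanders look unmoved, the arm is clear, and the job is handed in.

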